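Press a group-head seal home with a ratchet press

ROBOT

A 7-joint arm with a two-finger parallel gripper is mounted at the origin on the work surface. World frame = base frame: x ahead of the robot, y to its left, z up, the work surface at z = 0. Lengths are in m, angles in rad, forces in N, time in s.
With the tool pointing down it reaches from about 0.425 to 0.95 m from the base axis. Payload 4.7 kg.
Tool frame: the origin (TCP) lies on the centre line of the jaws, within the pads' length; the fingertips stand 19 mm ahead of it and the grasp point (between the pads) is the TCP; z points along the fingers, y is the line along which they close (so a half turn about z gives the same grasp; the last joint's range is limited). The gripper opens to 87 mm and grips with 3 to 60 N. Pads are 19 mm wide; open, the fingers measure 117 mm over their backs; the gripper's body (75 mm by 190 mm) begins 51 mm behind the grasp point.
Start: joints at [-1.292, 0.469, -0.049, 1.532, 0.024, 1.141, -0.082], TCP at [0.204, 0.643, 0.242] pointing down, gripper open.
Joint ranges: [-2.59, 2.59], [-0.33, 1.99], [-1.39, 1.29], [0.1, 2.45], [-1.04, 4.18], [0.21, 1.99], [-2.66, 2.66]. Speed limits (rad/s): [2.57, 2.57, 3.14, 3.14, 3.14, 3.14, 3.14].

INTERFACE

Orientations are given as a unit quaternion [w, x, y, z].
In Python, from workcell import robot, cams, job_done gives the robot as it stands. The module is installed in compiled form; this text tells all that it offers.
- The arm moves only by the tool play_rows, never from a script. Its argument "deltas" is a list of rows, each an object with "turn": the turn, a rotation vector about the tool's x, y, z normalised to -1 to 1, where 1 is 2 rad, a list of three; "slide": the shift along the tool's x, y, z normalised to -1 to 1, where 1 is 12 cm, a list of three; "claw": the opening, from 0 (shut) to 1 (fully open). In form: [{"turn": [ax, ay, az], "slide": [dx, dy, dz], "claw": claw}, ...]. A call has 1 to 10 rows; each row shifts and turns the commanded pose from where the row before left it, along the tool's axes as they then stand; what a row does not reach is not made up. A row lasts 1/8 s, in which the tool goes at most 62.5 mm and 10.7 degrees, less where a joint would pass 70% of its speed; a pose out of reach is approached as far as the arm can. A call with a number of a shift or a turn outside -1 to 1 is refused whole. A call with a gripper value outside its range is refused whole. The fingers move at their own pace and stop on an object; "newtons" is the grip in N (left out, the last holds). Time passes only in rows, so rows that do not move let the fingers close. It gives the time, the measured TCP pose, the force, the opening and the grip force at its end, in the units of the state.
- robot.sense(): the state, without advancing time (a new reading comes with each control period).
- cams.capture(name): name is "side" or "top"; returns a dict with "img" (384x512x3 uint8, red, green, blue), "fx", "fy", "cx", "cy" (pixels), "R" (3x3) and "t" (3): a world point X has camera coordinates R X + t. Camera axes: x right, y down, z forward; pixel columns grow to the right and rows downward; lengths in m; the calibration is good to about 2 mm. A picture is of the moment at which its call begins. There is no depth.
- job_done(): hands the job in; it is judged then, once.
The state is a dict: "time_s": time; "qpos": joint angles; "qvel": joint speeds; "joint_torque": joint torques, N m; "position": TCP position; "tool_rot": TCP orientation; "wrist_force": force on the tool from outside, world axes, zero at the start; "wrist_torque": the same for the moment, N m; "width": finger opening in m; "finger_force": force on a finger pad.
Only numpy, scipy, OpenCV 4.12 (cv2) and the standard library are available. Lean on these libraries where they do the work, as an engineer would, in place of code of your own. Each camera call takes 0.05 s, during which the arm holds its last target. There are 200 camera calls.

TASK

Press the red seal home: swing the orange-handled lever of the blue press down to its third notch (the green mark), not as far as the fourth, and let go so that the ratchet alone holds it there for a moment. Then push the green button on top of the press, long enough for the lever to spring all the way back up, and let the button rise again; leave the seal pressed in and everything else on the bench where it stands.

Things in the scene. Friction and masses are not known exactly. Their poses are not given: they have to be found in the camera images.
- press: Blue C-frame bench press, fixed; place and yaw vary. Origin on the bench under the ram, z up. Grey foot x +-85, y -110..140, z 0..20 mm; column x +-35, y 80..130; head x +-35, y -60..130, z 125..200 mm. Lever on the head's -y end, pointing to -x; lowering it lowers the ram, 25 mm per rad. White quadrant beside it: five dots for rest and notches 1-4, the third notch's larger and green
- press_lever (a joint): Lever angle, rad: 0 = rest, pointing 45 degrees up towards the press's -x; grows as the handle goes down. Notches at 0.2, 0.4, 0.6 (third), 0.8; stop at 0.9. 0.02 past a notch clicks in; let go, it springs back onto it. A damped spring lifts it, 4 to 12 N at the handle. Freed from notch 3 it rises in 1 to 2 s; if the button comes up early a lower notch catches it
- lever_grip (a point): Middle of the orange handle: round bar 24 mm thick, 110 mm long, level, along the press's y axis, sticking out freely to -y of a 14 mm steel lever arm (60 mm to +y of this point). It circles the hinge axis at 150 mm radius. Free space all round; may be gripped or pushed from above
- lever_hinge (a point): Point on the lever's hinge axis, beside the middle of the handle (same press y); does not move with the lever. The axis is parallel to the press's y axis, 165 mm above the bench
- release (a joint): Travel of the green release button in m: 0 = up, 0.008 = fully down. It dips about 4 mm by itself each time the lever passes a notch. The ratchet lets go when it is pressed beyond about 5 mm and engages again when it rises; a spring of 2 N at the top to 5 N fully down lifts it
- release_top (a point): Centre of the top face of the green round button, 36 mm across, which points up on top of the press's head above the ram; 216 mm above the bench when up, 10 mm proud of its black collar (52 mm across). It is pressed straight down
- seal (a joint): How far the red seal has been pressed down into the brass cup, in m: starts at 0 to 0.004; at 0.015 its top is flush with the cup's rim (60 mm above the bench), at more it is below. Stiff: stays where the ram leaves it. The ram starts just above it, and the lever on its third notch brings it flush
- seal_top (a point): Centre of the top face of the red round seal, 64 mm across, in the brass cup (82 mm across) clamped on the press's foot under the ram
- fitting: Upright brass pipe fitting, 42 mm across, 67 mm high, loose bystander near the press; origin under its centre
- wrench: Steel spanner, 160 mm long, lying on the bench by the press, loose bystander; origin under its middle
- portafilter: Steel portafilter, 68 mm bowl with a black handle, 210 mm long in all, 34 mm high, loose bystander; origin under the bowl's centre
- jar: Jar with white lid, 70 mm across, 100 mm high, loose bystander; origin under its centre
- copper_tube: Upright copper piece, 40 mm across, 75 mm high, loose bystander; origin under its centre
- tub: White open tub, 110 mm across, 120 mm high, loose bystander; origin under its centre

How it is judged:
On the way, in this order (a step that is already met when the one before it is completed fails the run):
1. the lever rests on its third notch, held by the ratchet alone, with the seal pressed flush (value of joint press_lever between 0.56 and 0.66 rad and value of joint seal above 0.013 m and contact force between the fingers and press below 0.3 N), for 0.2 s.
2. freed by the button, the lever springs back up to rest (value of joint press_lever below 0.06 rad), for 0.1 s.
At the end, for the whole second after the job is handed in: the lever is back up at rest (within 0.06 rad), the button is up again (within 2 mm), and the seal is still pressed in, no more than 2 mm proud of the rim (value of joint press_lever below 0.06 rad and value of joint release below 0.002 m and value of joint seal above 0.013 m); the robot touches nothing.
It fails at once if the lever is swung to the fourth notch (past 0.79 rad) (value of joint press_lever above 0.79 rad).
It fails at once if a bystander is shifted by more than 30 mm (distance of any of fitting, wrench, portafilter, jar, copper_tube, tub from where it was at the start of the episode above 0.03 m).
It also fails if it takes over 46 s, if anything falls off the work surface, if the arm or the gripper's body presses on something with over 40 N, if the wrist force passes 120 N, or if a joint passes its speed limit or range.

## Working session

There is one attempt and no reset: what is moved stays moved. The work goes in short steps, Python scripts to look and compute and a tool call to move; the robot and the scene stay as the last step left them, time stands still between calls to the robot, and variables do not carry over. Pictures are saved under pics/ and viewed, at most 10 in all, crops included, and the job is handed in when it is done.

Besides the shell and the picture viewer there is one more tool, called after ">>>" as a command line: name --argument value ..., lists and objects as JSON in quotes. play_rows: Moves the arm, as the interface text tells. Scaled input: -1 to 1 covers 12 cm each way for a shift and 2 rad each way for a turn. Its arguments: {"type":"object","properties":{"deltas":{"type":"array"},"newtons":{"type":"number"}},"required":["deltas"]}

```bash
mkdir -p pics; python3 - <<'E'
from workcell import robot,cams
import cv2,json,numpy as np
s=robot.sense();print({k:np.round(v,3).tolist() for k,v in s.items()})
for n in("side","top"):
    c=cams.capture(n);cv2.imwrite(f"pics/{n}0.png",c["img"][:,:,::-1])
    np.savez(f"{n}0.npz",**c)
    print(n,c["fx"],c["cx"],c["cy"],np.round(c["R"],3).tolist(),np.round(c["t"],3), np.round(-np.array(c["R"]).T@c["t"],3))
E
```

```text
{'time_s': 0.0, 'qpos': [-1.292, 0.469, -0.049, 1.534, 0.024, 1.141, -0.082], 'qvel': [0.002, 0.001, 0.0, -0.001, -0.0, 0.0, -0.002], 'joint_torque': [0.001, -50.797, -0.081, -23.616, -0.061, 0.038, 0.0], 'position': [0.204, 0.643, 0.24], 'tool_rot': [-0.0, 0.153, 0.988, -0.001], 'wrist_force': [0.125, 0.778, 0.469], 'wrist_torque': [-0.003, -0.013, -0.019], 'finger_force': 0.0, 'width': 0.087}
side 477.4251471176121 254.69384487064914 192.2479341122559 [[0.367, 0.93, 0.003], [0.741, -0.29, -0.606], [-0.563, 0.224, -0.795]] [-0.249 -0.307  1.93 ] [ 1.406 -0.29   1.35 ]
top 396.3053156682969 252.3541355995859 192.7178538875485 [[0.014, -1.0, 0.004], [-0.988, -0.014, -0.154], [0.154, -0.002, -0.988]] [0.046 0.612 1.199] [0.42  0.057 1.279]
```

View pics/side0.png

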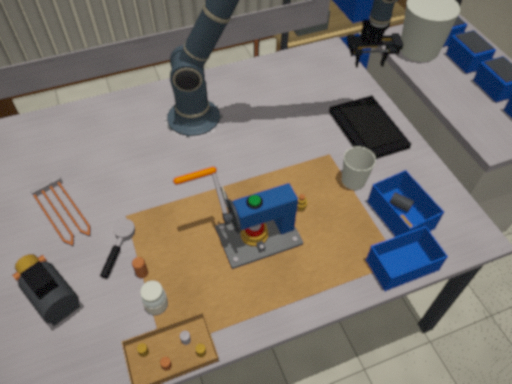

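View pics/top0.png

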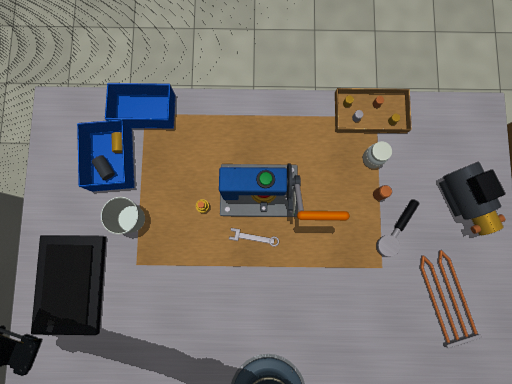

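The side view shows the orange handle at about (195,176) and the green button at (255,201). In the top view the handle runs (299..349, 215) and the button is at (266,179). Next I triangulate both.

```bash
cat > h.py <<'E'
import numpy as np,cv2
def tri(ca,pa,cb,pb):
    P=[np.array([[c["fx"],0,c["cx"]],[0,c["fy"],c["cy"]],[0,0,1]])@np.c_[c["R"],c["t"]] for c in(ca,cb)]
    X=cv2.triangulatePoints(P[0],P[1],np.float64(pa).reshape(2,1),np.float64(pb).reshape(2,1));X=(X[:3]/X[3]).ravel()
    e=[np.round((q:=p@np.r_[X,1])[:2]/q[2]-u,1) for p,u in zip(P,(pa,pb))]
    return X,e
def blob(img,lo,hi,box,k=1):
    x0,y0,x1,y1=box;h=cv2.cvtColor(img,cv2.COLOR_RGB2HSV)
    m=np.zeros(img.shape[:2],np.uint8);m[y0:y1,x0:x1]=cv2.inRange(h,lo,hi)[y0:y1,x0:x1]
    n,l,s,c=cv2.connectedComponentsWithStats(m);i=1+s[1:,4].argmax()
    ys,xs=np.where(l==i);return c[i],s[i,4],np.c_[xs,ys].astype(float)
def bar(pts):
    (c,(w,h),a)=cv2.minAreaRect(pts.astype(np.float32))
    m=pts.mean(0);d=np.linalg.svd(pts-m,full_matrices=False)[2][0];d*=np.sign(d[0]);s=(pts-m)@d
    return m,m+d*s.min(),m+d*s.max(),min(w,h)
G=((50,120,50),(80,255,255));O=((8,200,150),(18,255,255))
BT={"side":(235,190,275,212),"top":(250,165,285,195)}
E
python3 - <<'E'
from h import *
C={n:dict(np.load(n+"0.npz")) for n in("side","top")};S,T=C["side"],C["top"]
b={n:blob(C[n]["img"],*G,BT[n]) for n in C}
print("btn",[(b[n][0].round(1),b[n][1]) for n in b],tri(S,b["side"][0],T,b["top"][0]))
o={"side":blob(S["img"],*O,(160,150,225,200)),"top":blob(T["img"],*O,(290,195,360,230))}
B={n:bar(o[n][2]) for n in o}
print(B)
for j in range(3): print(tri(S,B["side"][j],T,B["top"][2-j if 0 else j]))
for j,k in((1,2),(2,1)): print("swap",tri(S,B["side"][j],T,B["top"][k]))
E
```

```text
btn [(array([254.1, 200.3]), np.int32(118)), (array([265.2, 178.2]), np.int32(136))] (array([0.62689164, 0.0193301 , 0.21051986]), [array([ 0.2, -0. ]), array([0.3, 0.1])])
{'side': (array([194.79187817, 175.08121827]), array([174.07235011, 181.24327277]), array([215.01947014, 169.06546716]), 5.35706090927124), 'top': (array([322.57908847, 214.78552279]), array([297.97868027, 214.41482344]), array([348.027591  , 215.16900192]), 7.972507953643799)}
(array([ 0.52186508, -0.12536116,  0.27307794]), [array([0.2, 0. ]), array([0.3, 0.1])])
(array([ 0.51417212, -0.13779885,  0.24782697]), [array([16.9, -1.4]), array([27.9,  4.4])])
(array([ 0.54701783, -0.11608262,  0.33828506]), [array([-16.5,  -3.3]), array([-24.3, -13.5])])
swap (array([ 0.52218256, -0.18874557,  0.27375217]), [array([-0.2, -0. ]), array([-0.3, -0.1])])
swap (array([ 0.52180272, -0.0629645 ,  0.27319114]), [array([0.2, 0. ]), array([0.4, 0.1])])
```

>>> play_rows --deltas '[{"turn": [0, 0, 0.09], "slide": [0, 0, -0.15], "claw": 0}, {"turn": [0, 0, 0.09], "slide": [0, 0, -0.15], "claw": 0}, {"turn": [0, 0, 0.09], "slide": [0, 0, -0.15], "claw": 0}, {"turn": [0, 0, 0.09], "slide": [0, 0, -0.15], "claw": 0}, {"turn": [0, 0, 0.09], "slide": [0, 0, -0.15], "claw": 0}, {"turn": [0, 0, 0.09], "slide": [0, 0, -0.15], "claw": 0}, {"turn": [0, 0, 0.09], "slide": [0, 0, -0.15], "claw": 0}, {"turn": [0, 0, 0], "slide": [0, 0, 0], "claw": 0}]' --newtons 10

```text
time_s: 1.1
position: [0.2046, 0.6438, 0.3686]
tool_rot: [-0.0, 0.705, 0.709, 0.001]
wrist_force: [-0.5, 0.2, 0.2]
width: 0.015
finger_force: 0.0
```

>>> play_rows --deltas '[{"turn": [0, 0, 0], "slide": [-0.34, 0.3, 0], "claw": 0}, {"turn": [0, 0, 0], "slide": [-0.34, 0.3, 0], "claw": 0}, {"turn": [0, 0, 0], "slide": [-0.34, 0.3, 0], "claw": 0}, {"turn": [0, 0, 0], "slide": [-0.34, 0.3, 0], "claw": 0}, {"turn": [0, 0, 0], "slide": [-0.34, 0.3, 0], "claw": 0}, {"turn": [0, 0, 0], "slide": [-0.34, 0.3, 0], "claw": 0}]'

```text
time_s: 1.85
position: [0.4217, 0.3974, 0.3663]
tool_rot: [0.0, 0.705, 0.709, -0.001]
wrist_force: [0.6, 0.4, -0.1]
width: 0.0007
finger_force: 0.0
```

>>> play_rows --deltas '[{"turn": [0, 0, 0], "slide": [-0.44, 0.085, 0], "claw": 0}, {"turn": [0, 0, 0], "slide": [-0.44, 0.085, 0], "claw": 0}, {"turn": [0, 0, 0], "slide": [-0.44, 0.085, 0], "claw": 0}, {"turn": [0, 0, 0], "slide": [-0.44, 0.085, 0], "claw": 0}, {"turn": [0, 0, 0], "slide": [-0.44, 0.085, 0], "claw": 0}, {"turn": [0, 0, 0], "slide": [-0.44, 0.085, 0], "claw": 0}, {"turn": [0, 0, 0], "slide": [-0.44, 0.085, 0], "claw": 0}, {"turn": [0, 0, 0], "slide": [-0.44, 0.085, 0], "claw": 0}, {"turn": [0, 0, 0], "slide": [-0.44, 0.085, 0], "claw": 0}, {"turn": [0, 0, 0], "slide": [-0.44, 0.085, 0], "claw": 0}]'

```text
time_s: 3.1
position: [0.5244, -0.1298, 0.3665]
tool_rot: [-0.001, 0.705, 0.71, -0.0]
wrist_force: [0.4, 0.1, 0.1]
width: 0.0006
finger_force: 0.0
```

```bash
python3 - <<'E'
from workcell import robot
s=robot.sense();print(s["time_s"],s["position"],s["tool_rot"],s["wrist_force"],s["qpos"],s["width"])
E
```

```text
3.1 [ 0.52439309 -0.12983999  0.36645132] [-6.43835216e-04  7.04603570e-01  7.09600813e-01 -2.83482392e-04] [0.39978486 0.10432501 0.06480335] [-0.47469437  0.17908614  0.75726174  1.70801953 -0.12725137  1.30623714
  0.31520541] 0.00061311615911719
```

>>> play_rows --deltas '[{"turn": [0, 0, 0], "slide": [0, -0.02, 0.4], "claw": 0}, {"turn": [0, 0, 0], "slide": [0, 0, 0.13], "claw": 0}, {"turn": [0, 0, 0], "slide": [0, -0.08, 0.1], "claw": 0}, {"turn": [0, 0, 0], "slide": [0, -0.08, 0.1], "claw": 0}, {"turn": [0, 0, 0], "slide": [0, -0.058, 0.11], "claw": 0}, {"turn": [0, 0, 0], "slide": [0, -0.058, 0.11], "claw": 0}, {"turn": [0, 0, 0], "slide": [0, 0, 0], "claw": 0}]'

```text
time_s: 3.98
position: [0.4841, -0.1287, 0.2545]
tool_rot: [-0.005, 0.705, 0.709, -0.003]
wrist_force: [-18.2, 1.0, 23.1]
width: 0.0002
finger_force: 11.4
```

```bash
cat > lk.py <<'E'
from workcell import robot,cams
from h import *
import sys
C={n:cams.capture(n) for n in("side","top")};S,T=C["side"],C["top"]
for n in C: cv2.imwrite(f"pics/{n}{sys.argv[1]}.png",C[n]["img"][:,:,::-1])
s=robot.sense();print(s["time_s"],s["position"].round(4) if hasattr(s["position"],"round") else s["position"],s["wrist_force"])
b={n:blob(C[n]["img"],*O,{"side":(130,150,235,240),"top":(285,190,365,260)}[n]) for n in C}
B={n:bar(b[n][2]) for n in C}
print(B)
for j,k in((1,2),(2,1)):
    X,e=tri(S,B["side"][j],T,B["top"][k]);print(X,e,"theta",np.pi/4-np.arcsin((X[2]-.165-.0005)/.15))
E
python3 lk.py 1
python3 -c "
import cv2;a=cv2.imread('pics/side1.png')[120:270,130:330];cv2.imwrite('pics/c1.png',cv2.resize(a,None,fx=4,fy=4))"
```

```text
4.075 [ 0.4842 -0.1287  0.2548] [-17.10374697   0.84661644  23.46998687]
{'side': (array([175.75 , 183.375]), array([173.77419173, 182.85029559]), array([177.75874748, 183.90845189]), 3.0), 'top': (array([303.09259259, 228.60185185]), array([295.95943938, 228.39435429]), array([310.09292579, 228.80548579]), 7.0)}
[ 0.4806951  -0.15190688  0.20184081] [array([11.2, -0.2]), array([18. ,  3.9])] theta 0.5406911894247597
[ 0.48116637 -0.13024371  0.19075837] [array([14.4, -1. ]), array([23.5,  4.3])] theta 0.6162029092879764
```

View pics/c1.png

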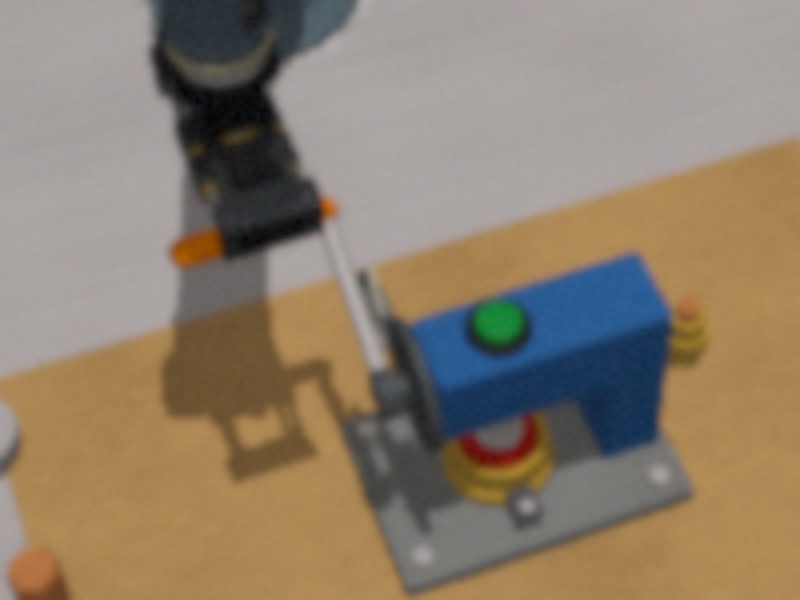

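The crop shows the fingers on the handle, with its free end at about side pixel (174,184) and its arm end at (212,172). The force has a sideways part (-18 N in x), so I check the handle angle by casting rays.

```bash
cat > ang.py <<'E'
from h import *
import sys
def ray(c,p,y):
    o=-c["R"].T@c["t"];d=c["R"].T@np.array([(p[0]-c["cx"])/c["fx"],(p[1]-c["cy"])/c["fy"],1]);return o+d*(y-o[1])/d[1]
def proj(c,X):
    q=c["R"]@X+c["t"];return np.array([c["fx"]*q[0]/q[2]+c["cx"],c["fy"]*q[1]/q[2]+c["cy"]])
k=sys.argv[1]
C={n:dict(np.load(n+"0.npz")) for n in("side","top")}
for n in C:
    img=cv2.imread(f"pics/{n}{k}.png")[:,:,::-1].copy();x0,y0,x1,y1={"side":(130,150,235,240),"top":(285,190,365,260)}[n]
    m=cv2.inRange(cv2.cvtColor(img,cv2.COLOR_RGB2HSV),*O)[y0:y1,x0:x1]
    N,l,s,ce=cv2.connectedComponentsWithStats(m)
    print(n,[(s[i,:2]+[x0,y0],s[i,2:],(ce[i]+[x0,y0]).round(1)) for i in range(1,N) if s[i,4]>3])
for th in np.arange(0,.81,.1):
    a=np.pi/4-th;P=lambda y:np.array([.628-.15*np.cos(a),y,.165+.15*np.sin(a)])
    print(round(th,1),[proj(C[n],P(y)).round(1).tolist() for n in C for y in(-.189,-.125,-.063)])
E
python3 ang.py 0; python3 ang.py 1 | head -2
```

```text
side [(array([174, 168]), array([ 42,  15, 197], dtype=int32), array([194.8, 175.1]))]
top [(array([298, 211]), array([ 51,   9, 373], dtype=int32), array([322.6, 214.8]))]
0.0 [[173.9, 181.8], [195.1, 175.5], [215.3, 169.6], [347.6, 215.3], [322.5, 214.9], [298.3, 214.6]]
0.1 [[173.5, 181.6], [194.5, 175.4], [214.5, 169.6], [346.6, 219.6], [321.8, 219.2], [297.8, 218.9]]
0.2 [[173.2, 182.0], [194.0, 175.9], [213.8, 170.0], [345.6, 223.4], [321.1, 223.1], [297.3, 222.7]]
0.3 [[173.1, 182.8], [193.7, 176.7], [213.3, 171.0], [344.5, 226.7], [320.2, 226.3], [296.7, 226.0]]
0.4 [[173.1, 184.1], [193.5, 178.1], [212.9, 172.3], [343.4, 229.4], [319.4, 229.1], [296.1, 228.8]]
0.5 [[173.3, 185.8], [193.5, 179.8], [212.7, 174.1], [342.2, 231.6], [318.5, 231.2], [295.5, 230.9]]
0.6 [[173.6, 187.9], [193.6, 181.9], [212.7, 176.3], [341.0, 233.2], [317.6, 232.8], [294.9, 232.5]]
0.7 [[174.1, 190.4], [193.9, 184.4], [212.8, 178.8], [339.8, 234.2], [316.7, 233.9], [294.4, 233.5]]
0.8 [[174.7, 193.2], [194.3, 187.3], [213.0, 181.6], [338.6, 234.6], [315.9, 234.3], [293.8, 234.0]]
side [(array([211, 171]), array([2, 2, 4], dtype=int32), array([211.5, 171.5])), (array([174, 182]), array([ 5,  4, 16], dtype=int32), array([175.8, 183.4]))]
top [(array([296, 225]), array([ 15,   8, 108], dtype=int32), array([303.1, 228.6]))]
```

>>> play_rows --deltas '[{"turn": [0, 0, 0], "slide": [0, 0.02, 0.05], "claw": 0}, {"turn": [0, 0, 0], "slide": [0, 0, 0.08], "claw": 0}, {"turn": [0, 0, 0], "slide": [0, 0, 0], "claw": 0}]'

```text
time_s: 4.45
position: [0.4906, -0.1282, 0.2384]
tool_rot: [-0.001, 0.705, 0.709, -0.001]
wrist_force: [-4.5, -0.6, 7.1]
width: 0.0008
finger_force: 3.0
```

```bash
python3 lk.py 2 | head -1; python3 ang.py 2 | head -2
```

```text
4.55 [ 0.4913 -0.1281  0.2386] [-2.79842844 -1.31329261  6.88990533]
side []
top [(array([295, 227]), array([ 16,   9, 110], dtype=int32), array([302.3, 231.2]))]
```

>>> play_rows --deltas '[{"turn": [0, 0, 0], "slide": [0, -0.02, 0.07], "claw": 0}, {"turn": [0, 0, 0], "slide": [0, -0.02, 0.07], "claw": 0}, {"turn": [0, 0, 0], "slide": [0, 0, 0.06], "claw": 0}, {"turn": [0, 0, 0], "slide": [0, 0, 0], "claw": 0}]'

```text
time_s: 5.05
position: [0.4868, -0.1281, 0.2144]
tool_rot: [-0.0, 0.705, 0.71, -0.0]
wrist_force: [-2.8, -0.6, 6.1]
width: 0.0005
finger_force: 2.2
```

```bash
python3 lk.py 3 | head -1; python3 ang.py 3 | head -2
```

```text
5.15 [ 0.487  -0.128   0.2145] [-1.3395917  -0.73758843  5.14817463]
side []
top [(array([294, 230]), array([15,  8, 98], dtype=int32), array([301. , 233.5]))]Traceback (most recent call last):
  File "lk.py", line 7, in <module>
    b={n:blob(C[n]["img"],*O,{"side":(130,150,235,240),"top":(285,190,365,260)}[n]) for n in C}
         ~~~~^^^^^^^^^^^^^^^^^^^^^^^^^^^^^^^^^^^^^^^^^^^^^^^^^^^^^^^^^^^^^^^^^^^^^^
  File "h.py", line 10, in blob
    n,l,s,c=cv2.connectedComponentsWithStats(m);i=1+s[1:,4].argmax()
                                                    ~~~~~~~~~~~~~~^^
ValueError: attempt to get argmax of an empty sequence
```

>>> play_rows --deltas '[{"turn": [0, 0, 0], "slide": [0, 0, 0.03], "claw": 0}, {"turn": [0, 0, 0], "slide": [0, 0, 0], "claw": 0}, {"turn": [0, 0, 0], "slide": [0, 0, -0.1], "claw": 0}, {"turn": [0, 0, 0], "slide": [0, 0, -0.1], "claw": 0}, {"turn": [0, 0, 0], "slide": [0, 0, -0.3], "claw": 0}, {"turn": [0, 0, 0], "slide": [0, 0, -0.4], "claw": 0}, {"turn": [0, 0, 0], "slide": [0, 0, -0.2], "claw": 0}, {"turn": [0, 0, 0], "slide": [0, 0, 0], "claw": 0}]'

```text
time_s: 6.15
position: [0.4878, -0.1288, 0.3445]
tool_rot: [0.001, 0.706, 0.709, 0.002]
wrist_force: [-0.3, 0.8, -0.8]
width: 0.0008
finger_force: 0.0
```

```bash
python3 lk.py 4; python3 ang.py 4 | head -2
python3 -c "
import cv2;a=cv2.imread('pics/side4.png')[120:270,130:330];cv2.imwrite('pics/c4.png',cv2.resize(a,None,fx=4,fy=4))"
```

```text
6.25 [ 0.4864 -0.1282  0.3419] [-0.46598899 -0.26732948 -0.43666202]
{'side': (array([204.9245283 , 177.26415094]), array([199.20361189, 179.51704464]), array([211.82197858, 174.54793887]), 4.743415832519531), 'top': (array([303.28346457, 232.60629921]), array([294.94133874, 232.40262187]), array([312.05321565, 232.82041724]), 7.0)}
[ 0.48063435 -0.10769332  0.19693085] [array([-0.3, -0. ]), array([-0.5, -0.2])] theta 0.5742946940604999
[ 0.47988757 -0.06370936  0.2006583 ] [array([0.4, 0. ]), array([0.6, 0.2])] theta 0.5488084896123478
side [(array([199, 174]), array([14,  8, 53], dtype=int32), array([204.9, 177.3]))]
top [(array([295, 229]), array([ 18,   8, 127], dtype=int32), array([303.3, 232.6]))]
```

View pics/c4.png

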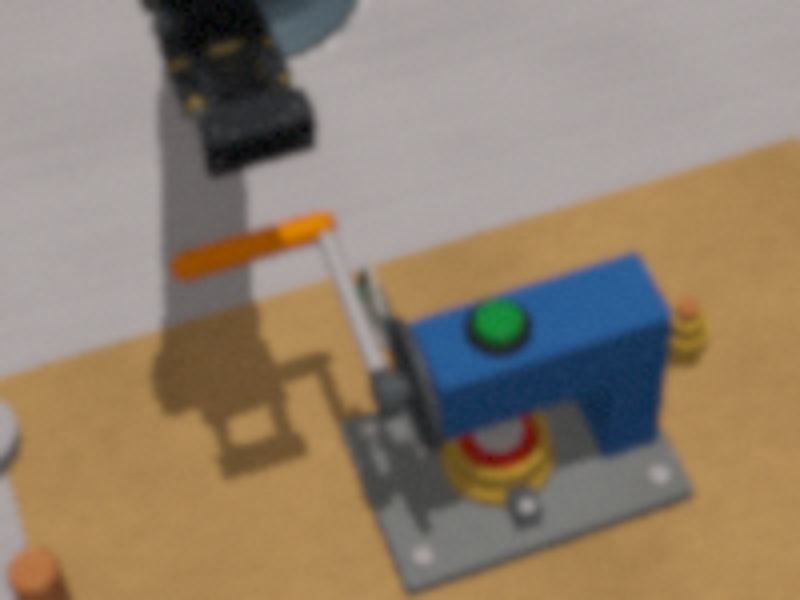

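The lever stays at about 0.59 with the fingers clear, so it rests on the third notch. In the crop the button shows at about (500,325). Next I move over it.

>>> play_rows --deltas '[{"turn": [0, 0, 0], "slide": [0.3, 0.29, 0], "claw": 0}, {"turn": [0, 0, 0], "slide": [0.3, 0.29, 0], "claw": 0}, {"turn": [0, 0, 0], "slide": [0.3, 0.29, 0], "claw": 0}, {"turn": [0, 0, 0], "slide": [0.32, 0.29, 0], "claw": 0}, {"turn": [0, 0, 0], "slide": [0, 0, 0.3], "claw": 0}, {"turn": [0, 0, 0], "slide": [0, 0, 0.3], "claw": 0}, {"turn": [0, 0, 0], "slide": [0, 0, 0], "claw": 0}, {"turn": [0, 0, 0], "slide": [0, 0, 0], "claw": 0}]'

```text
time_s: 7.25
position: [0.626, 0.0179, 0.2709]
tool_rot: [0.0, 0.706, 0.708, 0.0]
wrist_force: [0.2, 0.2, 0.4]
width: 0.0007
finger_force: 0.0
```

>>> play_rows --deltas '[{"turn": [0, 0, 0], "slide": [0, 0, 0.14], "claw": 0}, {"turn": [0, 0, 0], "slide": [0, 0, 0.14], "claw": 0}, {"turn": [0, 0, 0], "slide": [0, 0, 0.1], "claw": 0}, {"turn": [0, 0, 0], "slide": [0, 0, 0], "claw": 0}, {"turn": [0, 0, 0], "slide": [0, 0, 0], "claw": 0}]'

```text
time_s: 7.88
position: [0.6257, 0.0182, 0.2272]
tool_rot: [-0.001, 0.706, 0.708, 0.001]
wrist_force: [-6.5, 1.1, 16.0]
width: 0.0003
finger_force: 8.1
```

>>> play_rows --deltas '[{"turn": [0, 0, 0], "slide": [0, 0, 0], "claw": 0}, {"turn": [0, 0, 0], "slide": [0, 0, 0], "claw": 0}, {"turn": [0, 0, 0], "slide": [0, 0, 0], "claw": 0}, {"turn": [0, 0, 0], "slide": [0, 0, 0], "claw": 0}, {"turn": [0, 0, 0], "slide": [0, 0, 0], "claw": 0}, {"turn": [0, 0, 0], "slide": [0, 0, 0], "claw": 0}, {"turn": [0, 0, 0], "slide": [0, 0, 0], "claw": 0}, {"turn": [0, 0, 0], "slide": [0, 0, 0], "claw": 0}, {"turn": [0, 0, 0], "slide": [0, 0, 0], "claw": 0}, {"turn": [0, 0, 0], "slide": [0, 0, 0], "claw": 0}]'

```text
time_s: 9.12
position: [0.6257, 0.0181, 0.2273]
tool_rot: [-0.0, 0.706, 0.708, 0.001]
wrist_force: [-5.3, 1.1, 15.8]
width: 0.0002
finger_force: 8.0
```

>>> play_rows --deltas '[{"turn": [0, 0, 0], "slide": [0, 0, 0], "claw": 0}, {"turn": [0, 0, 0], "slide": [0, 0, 0], "claw": 0}, {"turn": [0, 0, 0], "slide": [0, 0, 0], "claw": 0}, {"turn": [0, 0, 0], "slide": [0, 0, 0], "claw": 0}, {"turn": [0, 0, 0], "slide": [0, 0, 0], "claw": 0}, {"turn": [0, 0, 0], "slide": [0, 0, 0], "claw": 0}, {"turn": [0, 0, 0], "slide": [0, 0, 0], "claw": 0}, {"turn": [0, 0, 0], "slide": [0, 0, 0], "claw": 0}, {"turn": [0, 0, 0], "slide": [0, 0, 0], "claw": 0}, {"turn": [0, 0, 0], "slide": [0, 0, 0], "claw": 0}]'

```text
time_s: 10.38
position: [0.6256, 0.0182, 0.2273]
tool_rot: [-0.001, 0.706, 0.708, 0.001]
wrist_force: [-6.6, 1.2, 15.9]
width: 0.0005
finger_force: 8.0
```

```bash
python3 lk.py 5; python3 ang.py 5 | head -2
```

```text
10.475 [0.6257 0.0181 0.2273] [-7.58596903  1.38652208 16.38576176]
{'side': (array([195.03797468, 175.34177215]), array([174.47698676, 181.57371719]), array([215.35847645, 169.18271741]), 5.249133586883545), 'top': (array([323.65402844, 214.78436019]), array([297.97827322, 214.38016977]), array([348.02883842, 215.16807099]), 8.0)}
[ 0.52254615 -0.18834296  0.27255241] [array([-0.4, -0. ]), array([-0.6, -0.2])] theta -0.00934361079674384
[ 0.52211594 -0.06246601  0.27279915] [array([0.1, 0. ]), array([0.2, 0.1])] theta -0.011694736198015976
side [(array([174, 167]), array([ 42,  16, 158], dtype=int32), array([195. , 175.3])), (array([186, 174]), array([5, 2, 5], dtype=int32), array([188. , 174.6]))]
top [(array([298, 211]), array([ 51,   9, 422], dtype=int32), array([323.7, 214.8]))]
```

The lever is back at rest (θ≈0), so I lift straight up off the button.

>>> play_rows --deltas '[{"turn": [0, 0, 0], "slide": [0, 0, -0.15], "claw": 0}, {"turn": [0, 0, 0], "slide": [0, 0, -0.3], "claw": 0}, {"turn": [0, 0, 0], "slide": [0, 0, -0.4], "claw": 0}, {"turn": [0, 0, 0], "slide": [0, 0, -0.4], "claw": 0}, {"turn": [0, 0, 0], "slide": [0, -0.4, 0], "claw": 0}, {"turn": [0, 0, 0], "slide": [0, -0.4, 0], "claw": 0}, {"turn": [0, 0, 0], "slide": [0, 0, 0], "claw": 0}, {"turn": [0, 0, 0], "slide": [0, 0, 0], "claw": 0}]'

```text
time_s: 11.48
position: [0.53, 0.0182, 0.3749]
tool_rot: [0.0, 0.706, 0.708, 0.001]
wrist_force: [1.3, -0.0, 0.6]
width: 0.0006
finger_force: 0.0
```

```bash
python3 lk.py 6; python3 ang.py 6 | head -2
python3 -c "
import cv2;a=cv2.imread('pics/side6.png')[120:270,130:330];cv2.imwrite('pics/c6.png',cv2.resize(a,None,fx=4,fy=4))"
```

```text
11.575 [0.5305 0.0181 0.3747] [ 0.40215258  0.52211195 -0.82961661]
{'side': (array([195.97368421, 174.81052632]), array([174.14603459, 181.47807548]), array([215.27902562, 168.91345012]), 6.31858491897583), 'top': (array([327.49575071, 214.80453258]), array([306.01218956, 214.38127972]), array([348.03528124, 215.20918686]), 8.0)}
[ 0.52224049 -0.18881464  0.27278945] [array([-0.2, -0. ]), array([-0.4, -0.1])] theta -0.011602229909537298
[ 0.52532281 -0.07130837  0.28199479] [array([-2.5, -0.1]), array([-3.9, -1.5])] theta -0.1039033774331155
side [(array([174, 167]), array([ 42,  16, 190], dtype=int32), array([196. , 174.8]))]
top [(array([306, 211]), array([ 43,   9, 353], dtype=int32), array([327.5, 214.8]))]
```

View pics/c6.png

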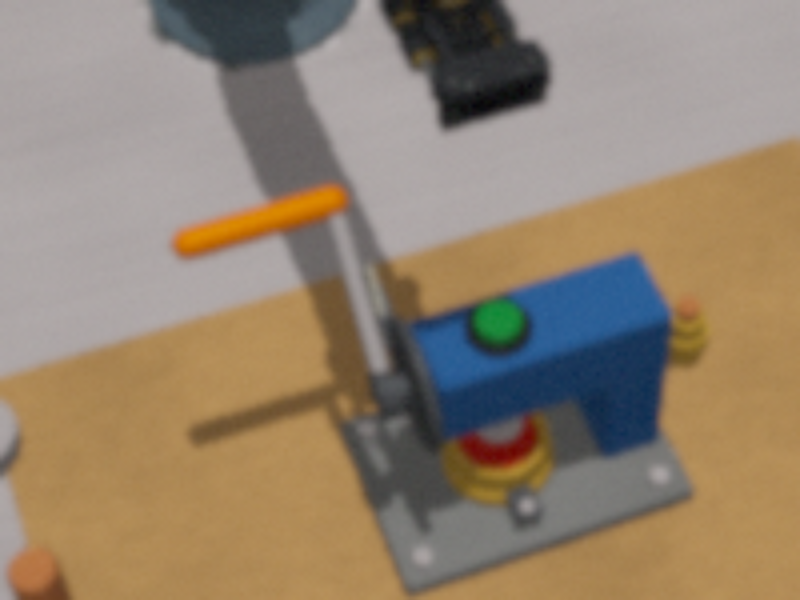

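The lever is up, the button is up at (500,322) in the crop, and the red seal at (498,440) is down in the cup. The gripper touches nothing.

```bash
python3 -c "
from workcell import job_done;print(job_done())"
```

```text
the job is handed in; nothing more can be done
None
```

I handed the job in at about 11.6 s: the lever held on its third notch (measured at about 0.59 rad) with the fingers clear, the button freed it to rest, and the last picture shows the button up and the seal down in the cup. I judged the seal by eye and didn't re-measure the bystanders, and no verdict came back.

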